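# Dot-mark a blanking disc with a spring punch

## Task

Take the spring dot punch (the round aluminium handle on a wide sprung foot) off the plywood board and set its foot flat on the middle of the solid round dark steel disc; press it straight down until the foot is well over half-way in, without ramming it, hold it there for a moment, then lift it straight off without sliding it across the disc or shifting the disc. Then stand the punch upright on the plywood board again and let go of it.

Things in the scene. Friction and masses are not known exactly. Their poses are not given: they have to be found in the camera images.
- punch: Loose upright round tool 100 mm tall, 0.27 kg, standing on the board. Origin: centre of the foot's underside with the foot out; z up the handle; spin is free. Upward from it: steel foot 40 mm wide, 0-8 mm; dark stem, 8-18; aluminium collar 34 wide, 18-36; handle 28 wide, 40-90 (centre the pads near 68); cap 32 wide, 92-100. A thinner dark drift, 90 mm tall, stands 95-125 mm away.
- punch_foot (a joint): How far the punch's foot is pushed up into it along its z, in m: 0 fully out (free), 0.010 fully in. A spring holds it out: 4 N before it moves, 7 N at 5 mm, 10 N at the 10 mm stop. With the foot pressed in by d on a surface, the punch's origin is d below that surface.
- disc: Workpiece: loose solid round disc of dark steel, 90 mm across, 10 mm thick, 0.45 kg, flat on the table to the robot's right. Origin: centre of its underside, z up. Near it lie two other dark steel parts 10 mm thick, not to be marked: a ring 90 mm across with a 56 mm hole and a square plate of 70 mm side; the three change places.
- board: Fixed plywood board flat on the table to the robot's left, 110 mm (its x) by 180 mm (its y), 12 mm thick. Origin: centre of its underside, z up; its top is at 12 mm. The punch and the drift start about 55 mm either side of the middle along its y, either way round.
Not all that is in view belongs to the job. What is shaped like the punch but orange or yellow is not meant.

How it is judged:
By the outcome, as a careful person would: the job done as asked, in the order asked, and still so for the second after the job is handed in, with the robot touching nothing.
It also fails if it takes over 54 s, if anything falls off the work surface, if the arm or the gripper's body presses on something with over 40 N, if the wrist force passes 120 N, or if a joint passes its speed limit or range.

## Robot

A 6-joint arm with a two-finger parallel gripper is mounted at the origin on the work surface. World frame = base frame: x ahead of the robot, y to its left, z up, the work surface at z = 0. Lengths are in mm, angles in degrees, forces in N, time in s.
With the tool pointing down it reaches from about 350 to 800 mm from the base axis. Payload 7.3 kg.
Tool frame: the origin (TCP) lies midway between the tips of the shut fingers; the grasp point (between the pads) lies 19 mm behind it; z points along the fingers, y is the line along which they close (so a half turn about z gives the same grasp; the last joint's range is limited). The gripper opens to 85 mm and grips with 20 to 120 N. Pads are 22 mm wide; open, the fingers measure 114 mm over their backs; the gripper's body (76 mm by 85 mm) begins 54 mm behind the grasp point. The pads swing forward as they close: fully open they stand 13 mm farther back than shut.
Start: joints at [66.463, 19.595, 87.324, -0, 73.075, -8.365], TCP at [137.385, 506.725, 231.322] pointing down, gripper open.
Joint ranges: [-145.02, 145.02], [-44.19, 115.74], [2.07, 154.8], [-57.11, 237.11], [16.16, 152.29], [-177.93, 177.93]. Speed limits (degrees/s): [147.25, 147.25, 180, 180, 180, 180].

## Interface

Orientations are given as [roll, pitch, yaw] about the fixed x, y, z axes, in that order (R = Rz(yaw) Ry(pitch) Rx(roll)).
In Python, from plant import sensors, vision, job gives the robot as it stands. The module is installed in compiled form; this text tells all that it offers.
- The arm moves only by the tool play_rows, never from a script. Its argument "deltas" is a list of rows, each an object with "travel": the shift along the world's x, y, z in units of 0.12 m (1.0 is 0.12 m), a list of three; "spin": the turn about the world's z in units of 1.5 rad (1.0 is 1.5 rad); "hand": the opening, from 0 (shut) to 1 (fully open). In form: [{"travel": [tx, ty, tz], "spin": spin, "hand": hand}, ...]. A call has 1 to 8 rows; each row shifts and turns the commanded pose from where the row before left it; what a row does not reach is not made up. A row lasts 1/12 s, in which the tool goes at most 41.7 mm and 7.16 degrees, less where a joint would pass 70% of its speed; a pose out of reach is approached as far as the arm can. A call with a number of a shift or a turn outside -1 to 1 is refused whole. A call with a gripper value outside its range is refused whole. The fingers move at their own pace and stop on an object; "force" is the grip in N (left out, the last holds). Time passes only in rows, so rows that do not move let the fingers close. It gives the time, the measured TCP pose, the force, the opening and the grip force at its end, in the units of the state.
- sensors.get_state(): the state, without advancing time (a new reading comes with each control period).
- vision.snapshot(name): name is "scene" or "top" or "wrist"; returns (picture, depth): 384x512x3 uint8, blue, green, red; 384x512 float32, mm along the optical axis (not along the pixel's ray), 0 where there is no reading.
- vision.calibration(name): a dict with "mtx" (3x3 intrinsics, pixels), "eye" and "orientation" of the camera in the world. Camera axes: x right, y down, z forward; pixel columns grow to the right and rows downward; lengths in mm; the calibration is good to about 2 mm. A picture is of the moment at which its call begins: read the wrist's pose just before it. calibration takes no time and is no camera call; for the wrist camera it gives the pose at the moment of the call.
- job.sign_off(): hands the job in; it is judged then, once.
The state is a dict: "time": time; "q": joint angles; "qd": joint speeds; "joint_torque": joint torques, N m; "position": TCP position; "ee_rot": TCP orientation; "wrist_force": force on the tool from outside, world axes, zero at the start; "moment": the same for the moment, N m; "finger_gap": finger opening in mm; "grasp_force": force on a finger pad.
Only numpy, scipy, OpenCV 4.12 (cv2) and the standard library are available. Lean on these libraries where they do the work, as an engineer would, in place of code of your own. Each camera call takes 0.05 s, during which the arm holds its last target. There are 200 camera calls.

## Working session

There is one attempt and no reset: what is moved stays moved. The work goes in short steps, Python scripts to look and compute and a tool call to move; the robot and the scene stay as the last step left them, time stands still between calls to the robot, and variables do not carry over. Pictures are saved under pics/ and viewed, at most 10 in all, crops included, and the job is handed in when it is done.

Besides the shell and the picture viewer there is one more tool, called after "Call:" in YAML: its name, and indented under it one key for each argument. play_rows: Moves the arm, as the interface text tells. Its arguments: {"type":"object","properties":{"deltas":{"type":"array"},"force":{"type":"number"}},"required":["deltas"]}

```bash
mkdir -p pics; cat > h.py <<'E'
import numpy as np, cv2
from plant import sensors, vision, job
from scipy.spatial.transform import Rotation as R
def cal(n):
    c=vision.calibration(n); o=np.array(c["orientation"],float)
    Rm=o if o.shape==(3,3) else R.from_euler("xyz",o,degrees=True).as_matrix()
    return np.array(c["mtx"]),np.array(c["eye"],float),Rm
def cloud(n):
    c=cal(n); p,d=vision.snapshot(n); K,e,Rm=c
    v,u=np.mgrid[:384,:512]
    P=np.stack([(u-K[0,2])/K[0,0]*d,(v-K[1,2])/K[1,1]*d,d],-1)@Rm.T+e
    P[d==0]=np.nan
    return p,d,P
E
python3 - <<'E'
from h import *
print(vision.calibration("top"))
s=sensors.get_state();print(s)
for n in("top","scene"):
    p,d,P=cloud(n); np.savez("pics/%s.npz"%n,p=p,P=P); cv2.imwrite(f"pics/{n}.png",p)
    print(n,P[192,256],P[100,100],P[300,400])
E
```

```text
{'mtx': array([[406.46408505,   0.        , 257.33448487],
       [  0.        , 406.46408505, 191.83938203],
       [  0.        ,   0.        ,   1.        ]]), 'eye': array([406.73303385,  41.23372787, 909.92047608]), 'orientation': array([-169.48326481,   -0.31649984,  -89.45879509])}
{'time': 0.0, 'q': array([ 6.64644245e+01,  1.96380492e+01,  8.73763138e+01,  1.07926364e-03,
        7.30753791e+01, -8.36454553e+00]), 'qd': array([ 0.08020808,  0.04122561, -0.05322479,  0.03471979,  0.12288649,
       -0.04969445]), 'joint_torque': array([ 1.10035387e-03, -4.33664131e+01, -2.46025085e+01,  1.10170271e-05,
        7.69568374e-03, -1.55260244e-05]), 'position': array([137.20069048, 506.34513732, 230.61693878]), 'ee_rot': array([-1.79911363e+02, -1.40759014e-02,  1.64828644e+02]), 'wrist_force': array([-0.41217652,  0.97811773,  0.31542442]), 'moment': array([-0.0463147 ,  0.01030325, -0.03752183]), 'grasp_force': 0.0, 'finger_gap': 85.3669764183289}
top [ 5.75373947e+02  4.08374984e+01 -4.50256017e-01] [793.94472539 413.60366833  -1.59053608] [ 339.84711911 -274.41822486    0.44071352]
scene [565.20714088  52.87015696   2.22162067] [ 97.16987303  -9.10359971 196.42040623] [1033.03338721  486.2768715  -753.72624431]
```

View pics/top.png

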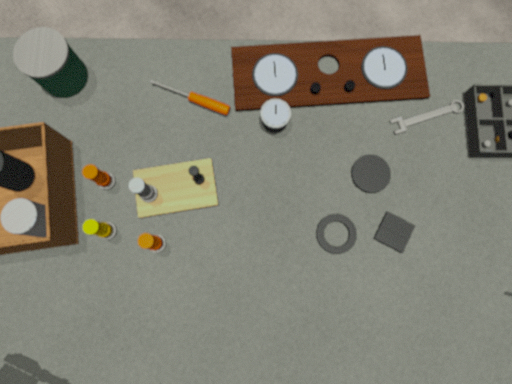

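View pics/scene.png

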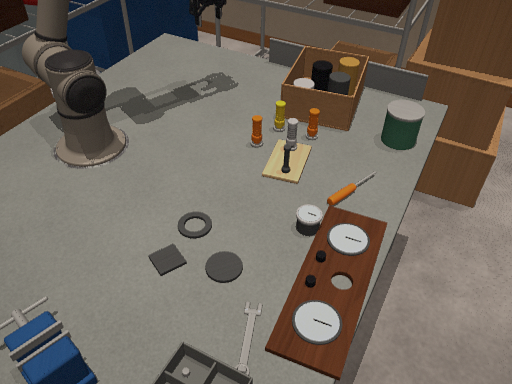

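Top view candidates are the aluminium tool at (141,188) on the board, the dark drift at (197,177), orange look-alikes at (97,175) and (152,242), and a yellow one at (97,228). I choose the aluminium one. For the workpiece, the solid round is at (371,174), the ring at (336,234) and the square at (394,232), so I choose the solid round.

```bash
python3 - <<'E'
from h import *
z=np.load("pics/top.npz"); P=z["P"]; p=z["p"]
def rep(nm,u,v,r,lo,hi):
    W=P[v-r:v+r+1,u-r:u+r+1].reshape(-1,3); m=(W[:,2]>lo)&(W[:,2]<hi); W=W[m]
    if len(W)<5: print(nm,"few",len(W));return
    c,rad=cv2.minEnclosingCircle(W[:,:2].astype(np.float32))
    print(nm,len(W),W.mean(0).round(1),np.round(c,1),round(rad,1),"zmax",np.percentile(W[:,2],95).round(1))
for nm,u,v in(("punch",138,186),("drift",196,173),("or1",92,173),("or2",148,240),("yel",92,227)):
    rep(nm+" cap",u,v,14,85,130)
rep("disc",371,174,26,5,15)
rep("drift all",196,173,16,25,120)
m=(P[...,2]>7)&(P[...,2]<17); m[:,:120]=0;m[:,230:]=0;m[:150]=0;m[225:]=0
n,l,st,_=cv2.connectedComponentsWithStats(m.astype(np.uint8)); k=1+st[1:,4].argmax()
r=cv2.minAreaRect(P[l==k][:,:2].astype(np.float32));print("board",r,P[l==k][:,2].mean())
# disc by colour, on plane z=10
g=cv2.cvtColor(p,cv2.COLOR_BGR2GRAY)[140:205,340:402]
mm=(g<75).astype(np.uint8); n,l,st,ce=cv2.connectedComponentsWithStats(mm);k=1+st[1:,4].argmax()
K,e,Rm=cal("top");
def pl(u,v,h):
    d=Rm@np.array([(u-K[0,2])/K[0,0],(v-K[1,2])/K[1,1],1]);return e+d*(h-e[2])/d[2]
print("disc colour",ce[k]+[340,140],st[k],pl(*(ce[k]+[340,140]),10))
a=p[130:260,70:230];b=p[140:270,310:430]
cv2.imwrite("pics/crop.png",np.hstack([cv2.resize(a,(480,390),interpolation=2),cv2.resize(b[:, :106],(318,390),interpolation=2)]))
E
```

```text
punch cap 239 [566.4 278.7 109.7] [567.6 280.4] 15.9 zmax 114.6
drift cap 94 [601.  169.1 101.8] [601.5 169.6] 10.9 zmax 104.3
or1 cap 212 [596.5 379.4  99.6] [596.2 380.8] 16.5 zmax 102.8
or2 cap 210 [457.5 258.3 100.2] [457.9 258.8] 15.7 zmax 102.8
yel cap 220 [484.  368.9  99.7] [484.5 370.8] 16.4 zmax 102.4
disc 1199 [ 620.5 -219.7   10.6] [ 623.2 -219.9] 60.4 zmax 13.4
drift all 174 [599.5 167.9  74.7] [601.5 169.1] 12.4 zmax 104.0
board ((583.5017700195312, 223.46304321289062), (111.00428009033203, 179.90362548828125), 9.948954582214355) 12.505978381478437
disc colour [358.06666667 185.56666667] [13 39 14 13 30] [ 590.65035395 -189.82102382   10.        ]
```

View pics/crop.png

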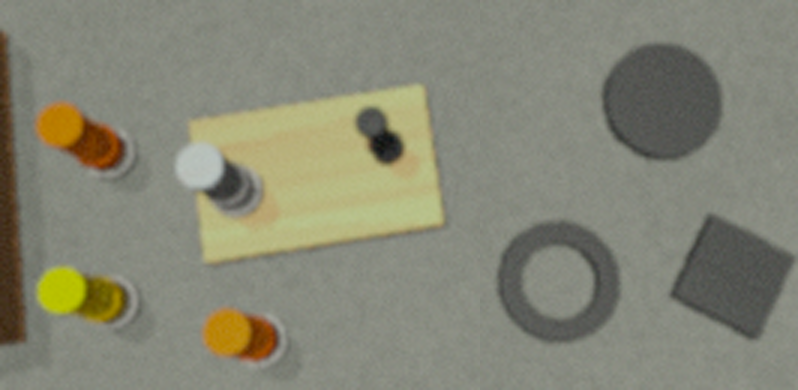

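The crop confirms the choices: the aluminium punch on the board has its cap at crop (200,165), and the drift is dark. The disc is solid and upper right; the ring and the square are below it. The jaw line clears the neighbours, so I move above the punch.

Call:
play_rows:
  deltas:
    - {"travel":[0.224,-0.119,0],"spin":0,"hand":1}
    - {"travel":[0.224,-0.119,0],"spin":0,"hand":1}
    - {"travel":[0.224,-0.119,0],"spin":0,"hand":1}
    - {"travel":[0.224,-0.119,0],"spin":0,"hand":1}
    - {"travel":[0.224,-0.119,0],"spin":0,"hand":1}
    - {"travel":[0.224,-0.119,0],"spin":0,"hand":1}
    - {"travel":[0.224,-0.119,0],"spin":0,"hand":1}
    - {"travel":[0.224,-0.119,0],"spin":0,"hand":1}
  force: 60

```text
time: 0.77
position: [353.5, 391.4, 231.0]
ee_rot: [-180.0, -0.0, 164.8]
wrist_force: [-0.1, 0.1, -0.2]
finger_gap: 85.2
grasp_force: 0.0
```

Call:
play_rows:
  deltas:
    - {"travel":[0.224,-0.119,0],"spin":0,"hand":1}
    - {"travel":[0.224,-0.119,0],"spin":0,"hand":1}
    - {"travel":[0.224,-0.119,0],"spin":0,"hand":1}
    - {"travel":[0.224,-0.119,0],"spin":0,"hand":1}
    - {"travel":[0.224,-0.119,0],"spin":0,"hand":1}
    - {"travel":[0.224,-0.119,0],"spin":0,"hand":1}
    - {"travel":[0.1,-0.05,0],"spin":0,"hand":0.8}
    - {"travel":[0,0,0],"spin":0,"hand":0.8}

```text
time: 1.43
position: [527.8, 299.0, 230.3]
ee_rot: [-180.0, -0.0, 164.6]
wrist_force: [-1.0, 0.1, -0.5]
finger_gap: 68.3
grasp_force: 0.0
```

```bash
python3 - <<'E'
from h import *
s=sensors.get_state();print(s["time"],s["position"],s["ee_rot"],s["q"],s["finger_gap"])
p,d,P=cloud("wrist"); np.savez("pics/w1.npz",p=p,P=P); cv2.imwrite("pics/w1.png",p)
T=np.load("pics/top.npz")["P"]
Z=T[...,2]; m=((Z>6)&(Z<15)).astype(np.uint8); m[:,:335]=0;m[:150]=0;m[205:]=0;m[:,410:]=0
n,l,st,_=cv2.connectedComponentsWithStats(m);k=1+st[1:,4].argmax()
W=T[l==k];print("disc",st[k],W.mean(0),cv2.fitEllipse(cv2.convexHull(W[:,:2].astype(np.float32))))
B=P[(P[...,2]>85)&(P[...,2]<120)&(np.hypot(P[...,0]-567,P[...,1]-279)<45)]
if len(B): print("cap",len(B),B.mean(0),cv2.minEnclosingCircle(B[:,:2].astype(np.float32)),np.percentile(B[:,2],[5,50,95]))
E
```

```text
1.4333 [527.81030662 298.96111001 230.28109201] [-1.79952648e+02 -1.77655148e-02  1.64637860e+02] [ 2.23063352e+01  2.83588029e+01  7.36670230e+01 -2.72189828e-02
  7.80171745e+01 -5.23258708e+01] 68.31031242396902
disc [ 351  154   40   39 1181] [ 620.67857098 -219.61855759   10.66194421] ((621.1334228515625, -219.9844512939453), (88.50448608398438, 89.86753845214844), 53.30380630493164)
cap 908 [562.03478551 281.6395819  108.43966147] ((564.8154907226562, 280.62005615234375), 16.20723533630371) [ 90.94069644 110.93928656 112.09553492]
```

View pics/w1.png

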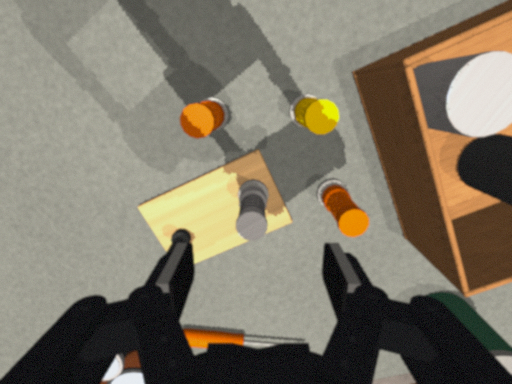

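The wrist view shows the punch at (252,205), inside the jaw line's reach, with the orange ones clear. I centre over it.

Call:
play_rows:
  deltas:
    - {"travel":[0.16,-0.077,0],"spin":0,"hand":0.8}
    - {"travel":[0.16,-0.077,0],"spin":0,"hand":0.8}
    - {"travel":[0,0,-0.2],"spin":0,"hand":0.8}
    - {"travel":[0,0,-0.2],"spin":0,"hand":0.8}
    - {"travel":[0,0,0],"spin":0,"hand":0.8}
    - {"travel":[0,0,0],"spin":0,"hand":0.8}
    - {"travel":[0,0,0],"spin":0,"hand":0.8}

```text
time: 2.07
position: [563.8, 283.4, 184.8]
ee_rot: [179.9, 0.1, 164.9]
wrist_force: [-0.0, 1.1, 1.4]
finger_gap: 68.4
grasp_force: 0.0
```

```bash
python3 - <<'E'
from h import *
for i in range(2):
    s=sensors.get_state();print(s["time"],s["position"],s["ee_rot"],s["wrist_force"],s["finger_gap"])
    p,d,P=cloud("wrist")
    B=P[(P[...,2]>100)&(P[...,2]<120)&(np.hypot(P[...,0]-567,P[...,1]-279)<40)]
    if len(B): print("cap",len(B),B.mean(0),cv2.minEnclosingCircle(B[:,:2].astype(np.float32)),np.percentile(B[:,2],[5,50,95]))
    B=P[(P[...,2]>8)&(P[...,2]<16)]; print("board z",np.median(B[:,2]))
E
```

```text
2.0667 [563.77633757 283.37296042 184.77979061] [1.79940493e+02 6.05919708e-02 1.64900418e+02] [-0.01747383  1.07654495  1.35896257] 68.36620359685791
cap 1221 [563.54157301 281.15659314 110.92104822] ((565.0232543945312, 280.8157958984375), 16.310277938842773) [108.60864485 111.15068797 112.2286603 ]
board z 11.21539539136728
2.1167 [564.18828963 283.29479955 185.22232705] [1.79904266e+02 1.17038801e-01 1.64887519e+02] [ 0.59697632  0.71838394 -0.68332386] 68.34315549162831
cap 1223 [563.54669697 281.2031233  110.92930584] ((565.0784912109375, 281.0353088378906), 16.333038330078125) [108.57361585 111.16979487 112.21168706]
board z 11.209890826419837
```

Call:
play_rows:
  deltas:
    - {"travel":[0.01,-0.018,-0.2],"spin":0,"hand":0.8}
    - {"travel":[0,0,-0.2],"spin":0,"hand":0.8}
    - {"travel":[0,0,-0.2],"spin":0,"hand":0.8}
    - {"travel":[0,0,-0.2],"spin":0,"hand":0.8}
    - {"travel":[0,0,-0.15],"spin":0,"hand":0.8}
    - {"travel":[0,0,-0.08],"spin":0,"hand":0.8}
    - {"travel":[0,0,0],"spin":0,"hand":0.8}
    - {"travel":[0,0,0],"spin":0,"hand":0.8}

```text
time: 2.83
position: [565.9, 280.5, 60.8]
ee_rot: [179.9, 0.1, 164.8]
wrist_force: [0.4, -0.4, 0.2]
finger_gap: 68.3
grasp_force: 0.0
```

Call:
play_rows:
  deltas:
    - {"travel":[0,0,0],"spin":0,"hand":0.55}
    - {"travel":[0,0,0],"spin":0,"hand":0.45}
    - {"travel":[0,0,0],"spin":0,"hand":0.38}
    - {"travel":[0,0,0],"spin":0,"hand":0.3}
    - {"travel":[0,0,0],"spin":0,"hand":0.2}
    - {"travel":[0,0,0],"spin":0,"hand":0.1}
    - {"travel":[0,0,0],"spin":0,"hand":0}
    - {"travel":[0,0,0],"spin":0,"hand":0}
  force: 50

```text
time: 3.5
position: [565.8, 280.4, 60.2]
ee_rot: [179.9, 0.1, 164.8]
wrist_force: [1.7, 1.8, 3.2]
finger_gap: 27.3
grasp_force: 48.9
```

Call:
play_rows:
  deltas:
    - {"travel":[0,0,0],"spin":0,"hand":0}
    - {"travel":[0,0,0.05],"spin":0,"hand":0}
    - {"travel":[0,0,0.1],"spin":0,"hand":0}
    - {"travel":[0,0,0.2],"spin":0,"hand":0}
    - {"travel":[0,0,0.2],"spin":0,"hand":0}
    - {"travel":[0,0,0.2],"spin":0,"hand":0}
    - {"travel":[0,0,0.2],"spin":0,"hand":0}
    - {"travel":[0,0,0.05],"spin":0,"hand":0}
  force: 70

```text
time: 4.17
position: [566.5, 280.5, 184.3]
ee_rot: [179.8, 0.3, 164.8]
wrist_force: [0.7, 0.3, -1.1]
finger_gap: 27.1
grasp_force: 68.9
```

Call:
play_rows:
  deltas:
    - {"travel":[0,0,0],"spin":0,"hand":0}
    - {"travel":[0,0,0],"spin":0,"hand":0}
    - {"travel":[0,0,0],"spin":0,"hand":0}

```text
time: 4.42
position: [564.2, 279.7, 177.7]
ee_rot: [-179.9, -0.2, 164.8]
wrist_force: [-0.0, 0.3, -2.2]
finger_gap: 26.9
grasp_force: 68.9
```

```bash
python3 - <<'E'
from h import *
s=sensors.get_state();print(s["time"],s["position"],s["ee_rot"],s["wrist_force"],s["finger_gap"],s["grasp_force"])
a,d,P=cloud("scene"); b,d2,P2=cloud("wrist")
np.savez("pics/s2.npz",p=a,P=P,pw=b,Pw=P2)
K,e,Rm=cal("scene"); q=Rm.T@(s["position"]-e); u,v=(K@q)[:2]/q[2]; print(u,v)
u,v=int(u),int(v); c=a[max(0,v-60):v+60,max(0,u-50):u+50]
cv2.imwrite("pics/lift.png",np.hstack([cv2.resize(c,(400,480),interpolation=2),cv2.resize(b,(400,480))]))
E
```

```text
4.4167 [564.22469982 279.7057995  177.66684395] [-179.87601497   -0.1823864   164.82334993] [-0.04225759  0.30451294 -2.23755597] 26.855451889440797 68.91651028767228
293.10148556951094 101.2049721223838
```

View pics/lift.png

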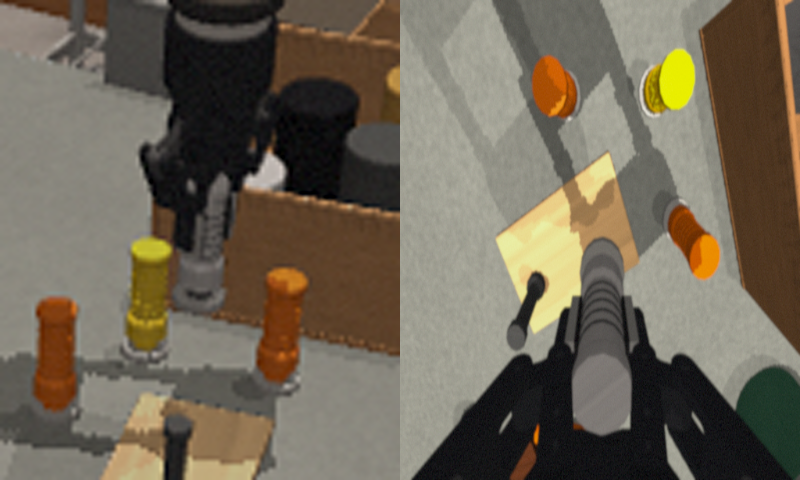

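```bash
cat >> h.py <<'E'
from scipy.optimize import least_squares
def axis(Ps,eyes,tcp,foot):
    # fit punch axis: known radii by height above foot; returns xy of foot, tilt, dz
    X=[]
    for P in Ps:
        Q=P.reshape(-1,3); Q=Q[np.isfinite(Q).all(1)]
        h=Q[:,2]-foot; m=(np.hypot(Q[:,0]-tcp[0],Q[:,1]-tcp[1])<24)&(h>0)&(h<40); X.append(Q[m])
    X=np.vstack(X)
    def r(p):
        h=X[:,2]-foot; rad=np.hypot(X[:,0]-p[0]-p[2]*(h-20),X[:,1]-p[1]-p[3]*(h-20))
        R0=np.where(h<9,20,17); return np.where((h>9)&(h<17),0,rad-R0)
    s=least_squares(r,[tcp[0],tcp[1],0,0],loss="soft_l1",f_scale=1.0)
    return s.x,len(X),np.sqrt(np.median(s.fun**2))
E
python3 - <<'E'
from h import *
z=np.load("pics/s2.npz"); t=np.array([565,280.3,179.]); 
for k in("P","Pw"):
    for f in (127,130,133): print(k,f,axis([z[k]],None,t,f))
    Q=z[k].reshape(-1,3);Q=Q[np.isfinite(Q).all(1)];m=(np.hypot(Q[:,0]-t[0],Q[:,1]-t[1])<24)&(Q[:,2]>110)&(Q[:,2]<175)
    H=Q[m]; 
    for a in range(116,172,4):
        S=H[(H[:,2]>=a)&(H[:,2]<a+4)]
        if len(S)>3: print(a,len(S),S.mean(0).round(1),S.min(0)[:2].round(1),S.max(0)[:2].round(1))
E
```

```text
P 127 (array([ 5.64369648e+02,  2.79895011e+02,  3.18344490e-02, -2.32971886e-02]), 144, np.float64(1.0659782909830586))
P 130 (array([ 5.64463567e+02,  2.80194719e+02, -2.98166922e-02,  3.30215284e-03]), 156, np.float64(1.7108100895714615))
P 133 (array([ 5.63831079e+02,  2.80580183e+02,  3.37911779e-02, -2.79629711e-02]), 149, np.float64(2.0401938950056078))
128 10 [568.  266.5 131. ] [549.5 259.3] [585.1 276.5]
132 32 [571.1 271.7 134.4] [551.  257.4] [584.4 296.2]
136 26 [565.2 269.8 137.7] [546.  259.4] [584.4 282.9]
144 5 [566.6 266.3 146.3] [557.4 263.8] [576.8 270.9]
148 12 [570.5 268.7 150.4] [552.4 261.4] [582.8 282. ]
152 13 [570.8 267.1 153.7] [551.9 261.7] [581.1 274.5]
156 12 [569.5 266.5 158.2] [555.8 260.1] [581.8 280.3]
160 18 [569.3 268.6 161.9] [551. 261.] [581.1 280.8]
164 17 [568.2 268.9 166. ] [549.5 261. ] [581.4 283.9]
168 13 [570.9 269.4 169.9] [560.2 261.8] [579.3 280.6]
Pw 127 (array([ 5.64119421e+02,  2.78984368e+02, -7.69450956e-03,  2.60742933e-04]), 1697, np.float64(0.630902460483135))
Pw 130 (array([ 5.64655184e+02,  2.78847696e+02, -1.44544102e-02,  3.95028328e-03]), 1835, np.float64(1.1613931510526676))
Pw 133 (array([ 5.65000170e+02,  2.78736324e+02, -2.31238619e-02,  6.45151677e-03]), 1827, np.float64(1.2619810508165124))
128 74 [547.2 284.  130.3] [542.7 264.2] [561.2 299.2]
132 478 [551.4 282.2 135.2] [542.8 259.6] [572.3 299. ]
136 250 [551.7 282.9 136.5] [543.  260.5] [570.1 298.4]
144 32 [549.5 283.9 147.3] [546.  268.2] [559.7 295.6]
148 116 [549.8 282.4 150.1] [546.1 264.8] [564.  296.2]
152 116 [550.  283.6 154.2] [545.8 265.1] [563.3 296.1]
156 125 [549.8 282.7 158.1] [546.  264.8] [564.4 296.2]
160 169 [550.4 282.6 162.3] [546.1 265.1] [563.7 296.1]
164 412 [552.1 282.1 166. ] [546.2 264.7] [564.5 295.8]
168 144 [552.1 282.3 169.7] [548.7 267.6] [563.5 293.2]
```

Held nearly upright (tilt about 1°): the scene view shows the foot at left-crop (198,295), and the wrist view shows the axis between the pads. I carry it to above the disc.

Call:
play_rows:
  deltas:
    - {"travel":[0.029,-0.1,0.05],"spin":0,"hand":0}
    - {"travel":[0.029,-0.2,0.05],"spin":0,"hand":0}
    - {"travel":[0.029,-0.3,0.05],"spin":0,"hand":0}
    - {"travel":[0.029,-0.3,0],"spin":0,"hand":0}
    - {"travel":[0.029,-0.3,0],"spin":0,"hand":0}
    - {"travel":[0.029,-0.3,0],"spin":0,"hand":0}
    - {"travel":[0.029,-0.3,0],"spin":0,"hand":0}
    - {"travel":[0.029,-0.3,0],"spin":0,"hand":0}

```text
time: 5.18
position: [592.8, 25.6, 197.6]
ee_rot: [-180.0, -0.0, 164.8]
wrist_force: [-0.1, 0.3, -2.2]
finger_gap: 26.9
grasp_force: 69.1
```

Call:
play_rows:
  deltas:
    - {"travel":[0.029,-0.3,0],"spin":0,"hand":0}
    - {"travel":[0.029,-0.3,0],"spin":0,"hand":0}
    - {"travel":[0.029,-0.3,0],"spin":0,"hand":0}
    - {"travel":[0.029,-0.3,0],"spin":0,"hand":0}
    - {"travel":[0.029,-0.3,0],"spin":0,"hand":0}
    - {"travel":[0.029,-0.27,0],"spin":0,"hand":0}
    - {"travel":[0.029,-0.2,0],"spin":0,"hand":0}
    - {"travel":[0.029,-0.1,0],"spin":0,"hand":0}

```text
time: 5.85
position: [620.0, -224.9, 197.1]
ee_rot: [-179.9, -0.0, 164.6]
wrist_force: [0.1, -0.2, -2.5]
finger_gap: 27.0
grasp_force: 69.1
```

Call:
play_rows:
  deltas:
    - {"travel":[0,0,-0.2],"spin":0,"hand":0}
    - {"travel":[0,0,-0.2],"spin":0,"hand":0}
    - {"travel":[0,0,-0.15],"spin":0,"hand":0}
    - {"travel":[0,0,0],"spin":0,"hand":0}
    - {"travel":[0,0,0],"spin":0,"hand":0}
    - {"travel":[0,0,0],"spin":0,"hand":0}
    - {"travel":[0,0,0],"spin":0,"hand":0}

```text
time: 6.43
position: [621.8, -220.8, 133.6]
ee_rot: [-180.0, 0.2, 164.8]
wrist_force: [0.1, 0.1, -2.4]
finger_gap: 26.9
grasp_force: 69.1
```

```bash
python3 - <<'E'
from h import *
for n in ("wrist","scene","top"):
    s=sensors.get_state();t=s["position"]
    p,d,P=cloud(n); np.savez("pics/d_%s.npz"%n,p=p,P=P); cv2.imwrite("pics/d_%s.png"%n,p)
    print(n,s["time"],t,s["ee_rot"],s["wrist_force"])
    for f in (-51,-48.5): print(axis([P],None,t,t[2]+f))
    M=((P[...,2]>5.5)&(P[...,2]<15)&(np.hypot(P[...,0]-621,P[...,1]+220)<54))
    W=P[M]; 
    # boundary circle fit with radius 45
    h=cv2.convexHull(W[:,:2].astype(np.float32))[:,0]
    r=least_squares(lambda c:np.hypot(*(h-c[:2]).T)-45,[621,-220],loss="soft_l1")
    print("disc",len(W),r.x,np.median(W[:,2]),np.abs(r.fun).mean())
E
```

```text
wrist 6.4333 [ 621.80976551 -220.81676324  133.60670245] [-1.79966662e+02  1.75390638e-01  1.64830403e+02] [ 0.10239544  0.08532066 -2.38875851]
(array([ 6.21593032e+02, -2.21366422e+02, -5.44044254e-03, -1.04958789e-02]), 1652, np.float64(0.3443608363409527))
(array([ 6.22268148e+02, -2.21679985e+02, -2.06680711e-02,  5.26585128e-03]), 1829, np.float64(1.1154842687361004))
disc 5147 [ 617.91598909 -220.72565104] 9.20523338885215 0.47491530750542194
scene 6.4833 [ 621.75652611 -220.6987931   133.58029723] [-1.79968142e+02  1.73952316e-01  1.64834662e+02] [-1.74114233  0.39509183 -1.33614639]
(array([ 6.22568380e+02, -2.20118577e+02,  1.31386070e-02, -3.38358548e-02]), 213, np.float64(0.5121013038640392))
(array([ 6.22161930e+02, -2.19702776e+02,  2.02023487e-02, -5.60159203e-02]), 222, np.float64(1.329863165069243))
disc 884 [ 621.42586582 -221.1507189 ] 9.589894710150077 0.5342727500531564
top 6.5333 [ 621.62572252 -220.54772463  133.34113838] [-1.79972596e+02  1.50030175e-01  1.64840135e+02] [ 0.21516641 -0.18250874 -2.3244633 ]
(array([ 6.24107994e+02, -2.21376438e+02, -7.99037742e-03,  3.25643571e-03]), 125, np.float64(0.10586686717392624))
(array([ 6.24539368e+02, -2.21802899e+02, -1.53118818e-02,  2.63721571e-02]), 132, np.float64(0.8835962158948972))
disc 827 [ 620.83822838 -220.32689583] 10.405866405564439 1.1717880586294314
```

View pics/d_wrist.png

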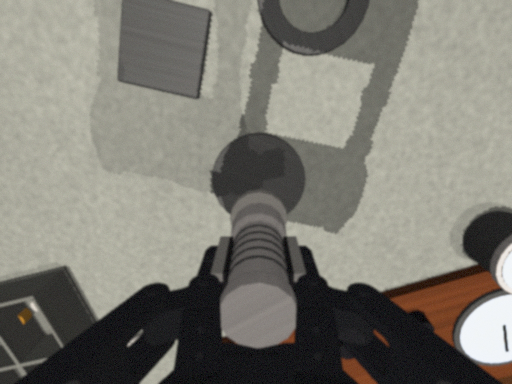

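The wrist view shows the solid disc at (258,178) under the punch, with the ring (315,10) and square (165,45) away. A 2.4 mm correction in x is needed. Then I descend to just above.

Call:
play_rows:
  deltas:
    - {"travel":[-0.02,0.002,-0.1],"spin":0,"hand":0}
    - {"travel":[0,0,-0.15],"spin":0,"hand":0}
    - {"travel":[0,0,-0.15],"spin":0,"hand":0}
    - {"travel":[0,0,-0.08],"spin":0,"hand":0}
    - {"travel":[0,0,-0.05],"spin":0,"hand":0}
    - {"travel":[0,0,0],"spin":0,"hand":0}
    - {"travel":[0,0,0],"spin":0,"hand":0}
    - {"travel":[0,0,0],"spin":0,"hand":0}

```text
time: 7.25
position: [619.3, -220.3, 69.4]
ee_rot: [-180.0, 0.1, 164.8]
wrist_force: [0.3, 0.6, -2.2]
finger_gap: 26.9
grasp_force: 69.1
```

```bash
python3 - <<'E'
from h import *
for n in ("scene","top"):
    s=sensors.get_state();t=s["position"]
    p,d,P=cloud(n); np.savez("pics/e_%s.npz"%n,p=p,P=P)
    print(n,s["time"],t,s["wrist_force"])
    print(axis([P],None,t,t[2]-49.5))
K,e,Rm=cal("scene"); q=Rm.T@(np.array([t[0],t[1],20])-e); u,v=((K@q)[:2]/q[2]).astype(int); p=np.load("pics/e_scene.npz")["p"]
cv2.imwrite("pics/e.png",cv2.resize(p[v-50:v+40,u-50:u+50],(660,600),interpolation=2))
E
```

```text
scene 7.25 [ 619.30481141 -220.33597825   69.36130401] [ 0.29082622  0.628483   -2.1740885 ]
(array([ 6.19845109e+02, -2.19529383e+02,  2.80328898e-04, -4.08048611e-02]), 197, np.float64(1.2236228930644302))
top 7.3 [ 619.29391437 -220.29534661   69.39007448] [-0.02904355  0.23935303 -2.08944165]
(array([ 6.22096579e+02, -2.21369776e+02, -1.26548415e-02,  2.93070355e-02]), 98, np.float64(0.5848344051187986))
```

View pics/e.png

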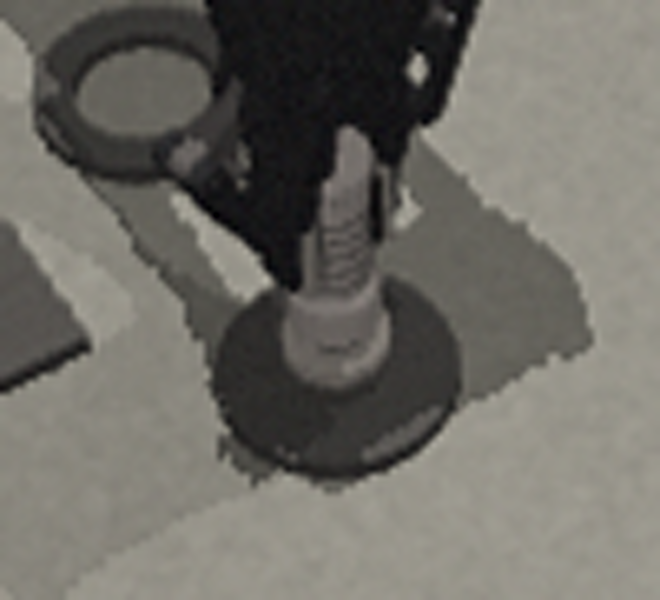

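The crop shows the foot at (335,350) just above the middle of the disc (disc outline 215–460 by 275–475). I lower slowly.

Call:
play_rows:
  deltas:
    - {"travel":[0,0,-0.03],"spin":0,"hand":0}
    - {"travel":[0,0,-0.02],"spin":0,"hand":0}
    - {"travel":[0,0,-0.01],"spin":0,"hand":0}
    - {"travel":[0,0,-0.01],"spin":0,"hand":0}
    - {"travel":[0,0,0],"spin":0,"hand":0}
    - {"travel":[0,0,0],"spin":0,"hand":0}

```text
time: 7.85
position: [618.5, -220.0, 59.6]
ee_rot: [180.0, -0.0, 164.8]
wrist_force: [0.3, 0.5, -2.0]
finger_gap: 26.7
grasp_force: 69.1
```

Call:
play_rows:
  deltas:
    - {"travel":[0,0,-0.01],"spin":0,"hand":0}
    - {"travel":[0,0,-0.01],"spin":0,"hand":0}
    - {"travel":[0,0,0],"spin":0,"hand":0}
    - {"travel":[0,0,0],"spin":0,"hand":0}

```text
time: 8.18
position: [618.8, -220.1, 58.0]
ee_rot: [-180.0, 0.1, 164.8]
wrist_force: [-1.2, 0.3, 3.3]
finger_gap: 27.2
grasp_force: 69.4
```

Call:
play_rows:
  deltas:
    - {"travel":[0,0,-0.01],"spin":0,"hand":0}
    - {"travel":[0,0,-0.01],"spin":0,"hand":0}
    - {"travel":[0,0,0],"spin":0,"hand":0}
    - {"travel":[0,0,0],"spin":0,"hand":0}

```text
time: 8.52
position: [618.8, -220.1, 55.2]
ee_rot: [-180.0, 0.0, 164.8]
wrist_force: [-1.1, 0.9, 4.1]
finger_gap: 27.0
grasp_force: 69.5
```

Call:
play_rows:
  deltas:
    - {"travel":[0,0,-0.01],"spin":0,"hand":0}
    - {"travel":[0,0,-0.01],"spin":0,"hand":0}
    - {"travel":[0,0,-0.01],"spin":0,"hand":0}
    - {"travel":[0,0,0],"spin":0,"hand":0}
    - {"travel":[0,0,0],"spin":0,"hand":0}
    - {"travel":[0,0,0],"spin":0,"hand":0}

```text
time: 9.02
position: [618.8, -220.1, 51.9]
ee_rot: [-180.0, 0.0, 164.8]
wrist_force: [-1.6, 0.7, 5.2]
finger_gap: 26.8
grasp_force: 69.6
```

```bash
python3 - <<'E'
from h import *
F=[];Z=[]
for i in range(8):
    s=sensors.get_state();F.append(s["wrist_force"]);Z.append(s["position"])
    p,d,P=cloud("scene")
print(np.mean(F,0),np.std(F,0),np.mean(Z,0),s["time"])
t=np.mean(Z,0);K,e,Rm=cal("scene"); q=Rm.T@(np.array([t[0],t[1],20])-e); u,v=((K@q)[:2]/q[2]).astype(int)
cv2.imwrite("pics/f.png",cv2.resize(p[v-50:v+40,u-50:u+50],(660,600),interpolation=2))
E
```

```text
[-1.48831403  1.03140229  6.60849163] [0.59789767 0.85221361 0.57685731] [ 618.83427794 -220.06453796   51.89703514] 9.3667
```

View pics/f.png

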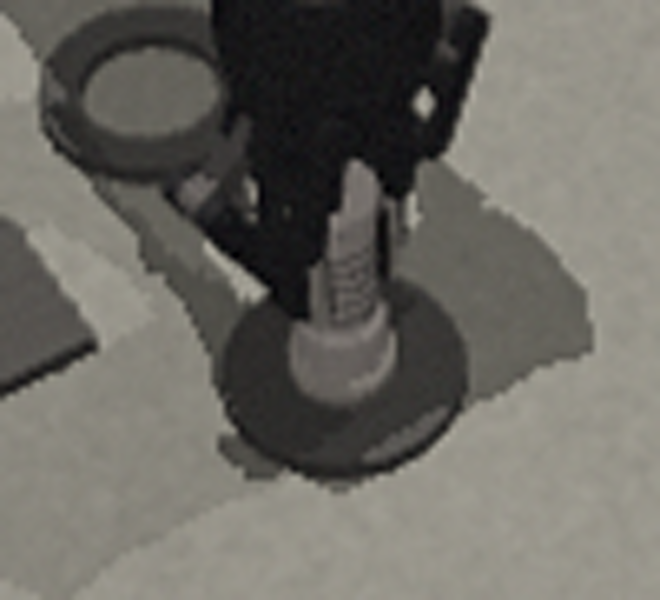

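The crop shows the foot at (343,370) pressed in, near the disc's middle. Spring force is about 8.9 N, so the foot is in roughly 7–8 mm. I hold, then lift straight up.

Call:
play_rows:
  deltas:
    - {"travel":[0,0,0],"spin":0,"hand":0}
    - {"travel":[0,0,0],"spin":0,"hand":0}
    - {"travel":[0,0,0],"spin":0,"hand":0}
    - {"travel":[0,0,0],"spin":0,"hand":0}
    - {"travel":[0,0,0],"spin":0,"hand":0}
    - {"travel":[0,0,0],"spin":0,"hand":0}
    - {"travel":[0,0,0],"spin":0,"hand":0}
    - {"travel":[0,0,0],"spin":0,"hand":0}

```text
time: 10.08
position: [618.9, -220.1, 51.9]
ee_rot: [-180.0, 0.0, 164.8]
wrist_force: [-1.8, 1.1, 5.7]
finger_gap: 27.1
grasp_force: 69.6
```

Call:
play_rows:
  deltas:
    - {"travel":[0,0,0.02],"spin":0,"hand":0}
    - {"travel":[0,0,0.02],"spin":0,"hand":0}
    - {"travel":[0,0,0.02],"spin":0,"hand":0}
    - {"travel":[0,0,0.02],"spin":0,"hand":0}
    - {"travel":[0,0,0.03],"spin":0,"hand":0}
    - {"travel":[0,0,0.04],"spin":0,"hand":0}
    - {"travel":[0,0,0.06],"spin":0,"hand":0}
    - {"travel":[0,0,0.1],"spin":0,"hand":0}

```text
time: 10.75
position: [617.8, -219.6, 87.8]
ee_rot: [180.0, -0.2, 164.8]
wrist_force: [-0.4, -0.2, -2.1]
finger_gap: 26.9
grasp_force: 69.3
```

Call:
play_rows:
  deltas:
    - {"travel":[0,0,0.2],"spin":0,"hand":0}
    - {"travel":[0,0,0.2],"spin":0,"hand":0}
    - {"travel":[0,0,0.2],"spin":0,"hand":0}
    - {"travel":[0,0,0.2],"spin":0,"hand":0}
    - {"travel":[0,0,0.1],"spin":0,"hand":0}
    - {"travel":[0,0,0],"spin":0,"hand":0}
    - {"travel":[0,0,0],"spin":0,"hand":0}

```text
time: 11.33
position: [618.7, -220.1, 197.6]
ee_rot: [-180.0, 0.1, 164.8]
wrist_force: [-0.3, -0.3, -3.0]
finger_gap: 26.8
grasp_force: 69.2
```

```bash
python3 - <<'E'
from h import *
s=sensors.get_state();t=s["position"];print(t,s["ee_rot"],s["time"],s["wrist_force"])
p,d,P=cloud("wrist"); print(axis([P],None,t,t[2]-49.5),axis([P],None,t,t[2]-51))
for n in("top",):
    p,d,P=cloud(n)
    W=P[(P[...,2]>5.5)&(P[...,2]<15)&(np.hypot(P[...,0]-621,P[...,1]+220)<54)]
    h=cv2.convexHull(W[:,:2].astype(np.float32))[:,0]
    print("disc",len(W),W.mean(0),least_squares(lambda c:np.hypot(*(h-c[:2]).T)-45,[621,-220],loss="soft_l1").x)
E
```

```text
[ 618.74520087 -220.06723087  197.58977795] [-1.79984266e+02  1.06204615e-01  1.64830105e+02] 11.3333 [-0.26496837 -0.28266976 -2.9550089 ]
(array([ 6.19121254e+02, -2.20923882e+02, -2.20207664e-02,  5.56039744e-03]), 1791, np.float64(1.0579914969332798)) (array([ 6.18438305e+02, -2.20686213e+02,  2.09092651e-03, -4.13481836e-03]), 1650, np.float64(0.33589118384278316))
disc 1163 [ 619.88815664 -218.59595349   10.5112287 ] [ 621.21561063 -220.02301701]
```

The disc hasn't moved. I carry the punch back to the board.

Call:
play_rows:
  deltas:
    - {"travel":[-0.024,0.1,0],"spin":0,"hand":0}
    - {"travel":[-0.024,0.2,0],"spin":0,"hand":0}
    - {"travel":[-0.024,0.3,0],"spin":0,"hand":0}
    - {"travel":[-0.024,0.3,0],"spin":0,"hand":0}
    - {"travel":[-0.024,0.3,0],"spin":0,"hand":0}
    - {"travel":[-0.024,0.3,0],"spin":0,"hand":0}
    - {"travel":[-0.024,0.3,0],"spin":0,"hand":0}
    - {"travel":[-0.024,0.3,0],"spin":0,"hand":0}

```text
time: 12.1
position: [594.1, 34.5, 195.5]
ee_rot: [-180.0, -0.1, 164.8]
wrist_force: [0.5, -0.3, -2.1]
finger_gap: 26.8
grasp_force: 69.2
```

Call:
play_rows:
  deltas:
    - {"travel":[-0.024,0.3,0],"spin":0,"hand":0}
    - {"travel":[-0.024,0.3,0],"spin":0,"hand":0}
    - {"travel":[-0.024,0.3,0],"spin":0,"hand":0}
    - {"travel":[-0.024,0.3,0],"spin":0,"hand":0}
    - {"travel":[-0.024,0.3,0],"spin":0,"hand":0}
    - {"travel":[-0.024,0.25,0],"spin":0,"hand":0}
    - {"travel":[-0.024,0.15,0],"spin":0,"hand":0}
    - {"travel":[-0.024,0.1,0],"spin":0,"hand":0}

```text
time: 12.77
position: [570.6, 274.9, 195.2]
ee_rot: [-180.0, -0.1, 165.0]
wrist_force: [-0.7, -0.3, -1.2]
finger_gap: 27.1
grasp_force: 69.2
```

Call:
play_rows:
  deltas:
    - {"travel":[0,0,0],"spin":0,"hand":0}
    - {"travel":[0,0,-0.2],"spin":0,"hand":0}
    - {"travel":[0,0,-0.2],"spin":0,"hand":0}
    - {"travel":[0,0,-0.2],"spin":0,"hand":0}
    - {"travel":[0,0,-0.2],"spin":0,"hand":0}
    - {"travel":[0,0,-0.15],"spin":0,"hand":0}
    - {"travel":[0,0,0],"spin":0,"hand":0}
    - {"travel":[0,0,0],"spin":0,"hand":0}

```text
time: 13.43
position: [572.0, 270.7, 81.7]
ee_rot: [-179.9, -0.1, 164.8]
wrist_force: [0.2, -0.9, -1.8]
finger_gap: 27.0
grasp_force: 69.2
```

Call:
play_rows:
  deltas:
    - {"travel":[0,0,-0.08],"spin":0,"hand":0}
    - {"travel":[0,0,-0.05],"spin":0,"hand":0}
    - {"travel":[0,0,-0.02],"spin":0,"hand":0}
    - {"travel":[0,0,-0.01],"spin":0,"hand":0}
    - {"travel":[0,0,0],"spin":0,"hand":0}
    - {"travel":[0,0,0],"spin":0,"hand":0}
    - {"travel":[0,0,0],"spin":0,"hand":0}

```text
time: 14.02
position: [572.7, 272.1, 63.7]
ee_rot: [180.0, 0.0, 164.8]
wrist_force: [0.3, 0.0, -2.8]
finger_gap: 27.1
grasp_force: 69.2
```

Call:
play_rows:
  deltas:
    - {"travel":[0,0,-0.005],"spin":0,"hand":0}
    - {"travel":[0,0,0],"spin":0,"hand":0}
    - {"travel":[0,0,0],"spin":0,"hand":0}

```text
time: 14.27
position: [572.5, 272.0, 62.8]
ee_rot: [180.0, 0.0, 164.8]
wrist_force: [-0.6, -0.5, -2.7]
finger_gap: 27.3
grasp_force: 69.2
```

Call:
play_rows:
  deltas:
    - {"travel":[0,0,-0.01],"spin":0,"hand":0}
    - {"travel":[0,0,0],"spin":0,"hand":0}
    - {"travel":[0,0,0],"spin":0,"hand":0}
    - {"travel":[0,0,0],"spin":0,"hand":0}

```text
time: 14.6
position: [572.5, 272.0, 61.5]
ee_rot: [180.0, -0.0, 164.8]
wrist_force: [-0.1, -0.8, -2.3]
finger_gap: 27.3
grasp_force: 69.2
```

Call:
play_rows:
  deltas:
    - {"travel":[0,0,-0.006],"spin":0,"hand":0}
    - {"travel":[0,0,0],"spin":0,"hand":0}
    - {"travel":[0,0,0],"spin":0,"hand":0}
    - {"travel":[0,0,0],"spin":0,"hand":0}

```text
time: 14.93
position: [572.6, 272.0, 61.0]
ee_rot: [180.0, 0.0, 164.8]
wrist_force: [-1.0, 0.8, 0.2]
finger_gap: 27.0
grasp_force: 69.4
```

In contact with about 2.5 N. I release gently.

Call:
play_rows:
  deltas:
    - {"travel":[0,0,-0.002],"spin":0,"hand":0}
    - {"travel":[0,0,0],"spin":0,"hand":0}
    - {"travel":[0,0,0],"spin":0,"hand":0}
    - {"travel":[0,0,0],"spin":0,"hand":0.35}
    - {"travel":[0,0,0],"spin":0,"hand":0.4}
    - {"travel":[0,0,0],"spin":0,"hand":0.5}
    - {"travel":[0,0,0],"spin":0,"hand":0.6}
    - {"travel":[0,0,0],"spin":0,"hand":0.75}
  force: 25

```text
time: 15.6
position: [572.5, 272.0, 60.4]
ee_rot: [180.0, -0.0, 164.8]
wrist_force: [-0.7, -0.1, 0.1]
finger_gap: 61.5
grasp_force: 0.0
```

Call:
play_rows:
  deltas:
    - {"travel":[0,0,0],"spin":0,"hand":0.8}
    - {"travel":[0,0,0],"spin":0,"hand":0.8}
    - {"travel":[0,0,0],"spin":0,"hand":0.8}
    - {"travel":[0,0,0],"spin":0,"hand":0.8}

```text
time: 15.93
position: [572.5, 272.0, 60.6]
ee_rot: [180.0, 0.0, 164.8]
wrist_force: [-0.4, -0.3, -0.6]
finger_gap: 68.3
grasp_force: 0.0
```

Call:
play_rows:
  deltas:
    - {"travel":[0,0,0.05],"spin":0,"hand":0.8}
    - {"travel":[0,0,0.15],"spin":0,"hand":0.8}
    - {"travel":[0,0,0.25],"spin":0,"hand":0.8}
    - {"travel":[0,0,0.25],"spin":0,"hand":0.8}
    - {"travel":[0,0,0.25],"spin":0,"hand":0.8}
    - {"travel":[0,0,0.25],"spin":0,"hand":0.8}
    - {"travel":[0,0,0.25],"spin":0,"hand":0.8}
    - {"travel":[0,0,0],"spin":0,"hand":0.8}

```text
time: 16.6
position: [574.9, 272.9, 242.5]
ee_rot: [179.6, 0.6, 164.8]
wrist_force: [0.0, -0.2, 0.8]
finger_gap: 68.4
grasp_force: 0.0
```

Call:
play_rows:
  deltas:
    - {"travel":[-0.25,0,0],"spin":0,"hand":0.8}
    - {"travel":[-0.25,0,0],"spin":0,"hand":0.8}
    - {"travel":[-0.25,0,0],"spin":0,"hand":0.8}
    - {"travel":[-0.25,0,0],"spin":0,"hand":0.8}
    - {"travel":[0,0,0],"spin":0,"hand":0.8}
    - {"travel":[0,0,0],"spin":0,"hand":0.8}
    - {"travel":[0,0,0],"spin":0,"hand":0.8}
    - {"travel":[0,0,0],"spin":0,"hand":0.8}

```text
time: 17.27
position: [453.7, 272.0, 234.7]
ee_rot: [180.0, 0.1, 164.8]
wrist_force: [-0.3, -0.5, 0.1]
finger_gap: 68.0
grasp_force: 0.0
```

```bash
python3 - <<'E'
from h import *
s=sensors.get_state();print(s["time"],s["position"],s["finger_gap"])
p,d,P=cloud("top");q,_,_=cloud("scene")
B=P[(P[...,2]>95)&(P[...,2]<125)&(np.hypot(P[...,0]-572,P[...,1]-272)<30)]
print(len(B),cv2.minEnclosingCircle(B[:,:2].astype(np.float32)) if len(B) else "")
W=P[(P[...,2]>5.5)&(P[...,2]<15)&(np.hypot(P[...,0]-621,P[...,1]+220)<54)]
h=cv2.convexHull(W[:,:2].astype(np.float32))[:,0];print("disc",least_squares(lambda c:np.hypot(*(h-c[:2]).T)-45,[621,-220],loss="soft_l1").x)
cv2.imwrite("pics/end.png",np.hstack([cv2.resize(p[100:290,60:260],(400,380)),cv2.resize(q[80:200,230:356],(400,380))]))
E
```

```text
17.2667 [453.65547059 272.00656143 234.73107607] 68.02822968579142
210 ((573.3697509765625, 271.6108093261719), 16.347824096679688)
disc [ 621.23757793 -220.16240485]
```

View pics/end.png

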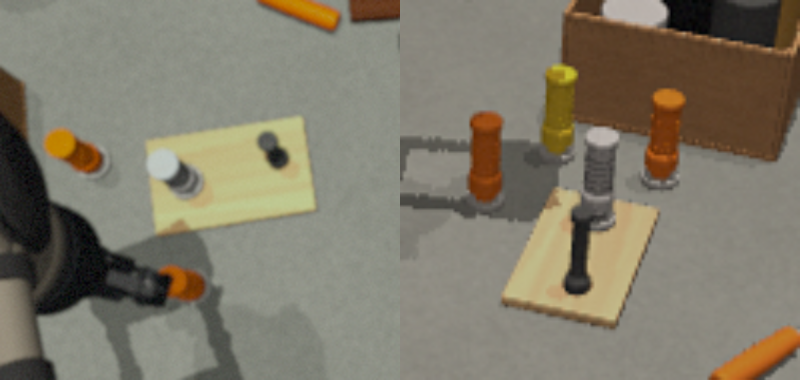

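The punch stands upright on the board: foot at left-crop (188,185), and upright at right-crop (600,180). The drift and disc haven't moved, and the gripper is clear.

```bash
python3 -c "
from plant import job;print(job.sign_off())"
```

```text
the job is handed in; nothing more can be done
None
```

The job is handed in at about 17 s: the punch was pressed about 7–8 mm in on the disc's middle, held about 1 s, lifted straight off with the disc unmoved, and now stands upright and released on the board.

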